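# Press the gel cassette into the sprung clip of the imaging stand

### The arm

A 7-joint arm with a two-finger parallel gripper is mounted at the origin on the work surface; the furniture and walls round the work are solid. World frame = base frame: x ahead of the robot, y to its left, z up, the work surface at z = 0. Lengths are in m, angles in rad, forces in N, time in s.
With the tool pointing down it reaches from about 0.4 to 0.75 m from the base axis. Payload 19.5 kg.
Tool frame: the origin (TCP) lies at the very end of the fingers, on their centre line; the grasp point (between the pads) lies grip_point_offset behind it (grip_point_offset is the distance from the TCP to the grasp point, in m); z points along the fingers, y is the line along which they close (so a half turn about z gives the same grasp; the last joint's range is limited). The gripper opens to 85 mm and grips with 20 to 120 N. Pads are 22 mm wide; open, the fingers measure 114 mm over their backs; the gripper's body (76 mm by 85 mm) begins 54 mm behind the grasp point. The pads swing forward as they close: fully open they stand 13 mm farther back than shut.
Start: joints at [-1.323, 0.707, -0.028, 1.485, 0.022, 0.951, -0.075], TCP at [0.164, 0.551, 0.231] pointing down, gripper open.
Joint ranges: [-2.71, 2.71], [-0.32, 2.16], [-1.57, 1.52], [0, 2.45], [-1.46, 4.6], [0, 2.02], [-2.83, 2.83]. Speed limits (rad/s): [1.89, 1.89, 2.57, 2.57, 3.01, 3.01, 3.01].

### API

Orientations are given as a 3x3 rotation matrix whose columns are the frame's x, y, z axes.
In Python, from station import * gives the robot as it stands.
- The arm moves only by the tool jog_arm, never from a script. Its argument "commands" is text: rows parted by semicolons, each of 7 numbers parted by spaces: the shift along the world's x, y, z in mm, then the turn, a rotation vector about the world's x, y, z in rad, then the opening, from -1 (shut) to 1 (fully open), so that 0 is half open. In form: x y z ax ay az jaw; .... A call has 1 to 5 rows; each row shifts and turns the commanded pose from where the row before left it; what a row does not reach is not made up. A row lasts 1/10 s, in which the tool goes at most 50 mm and 8.59 degrees, less where a joint would pass 70% of its speed; a pose out of reach is approached as far as the arm can. A call with a gripper value outside its range is refused whole. The fingers move at their own pace and stop on an object; "newtons" is the grip in N (left out, the last holds). Time passes only in rows, so rows that do not move let the fingers close. It gives the time, the measured TCP pose, the force, the opening and the grip force at its end, in the units of the state.
- get_obs(): the state, without advancing time (a new reading comes with each control period).
- snapshot(name): name is "scene" or "top" or "wrist"; returns (picture, depth): 480x640x3 uint8, blue, green, red; 480x640 float32, m along the optical axis (not along the pixel's ray), 0 where there is no reading.
- camera_model(name): a dict with "K" (3x3 intrinsics, pixels), "origin" and "rotation" of the camera in the world. Camera axes: x right, y up, looking along -z (the intrinsics and any distortion apply to the point x, -y, -z); pixel columns grow to the right and rows downward; lengths in m; the calibration is good to about 2 mm. A picture is of the moment at which its call begins: read the wrist's pose just before it. camera_model takes no time and is no camera call; for the wrist camera it gives the pose at the moment of the call.
- finish_job(): hands the job in; it is judged then, once.
The state is a dict: "clock": time; "qpos": joint angles; "qvel": joint speeds; "tau": joint torques, N m; "eef_pos": TCP position; "tool_rot": TCP orientation; "force": force on the tool from outside, world axes, zero at the start; "moment": the same for the moment, N m; "grip_width": finger opening in m; "finger_force": force on a finger pad.
Only numpy, scipy, OpenCV 4.12 (cv2) and the standard library are available. Lean on these libraries where they do the work, as an engineer would, in place of code of your own. Each camera call takes 0.05 s, during which the arm holds its last target. There are 200 camera calls.

### The job

Take the larger of the two gel cassettes out of the drip rack and press its lower long edge down between the sprung jaws of the clip on the imaging stand until it is fully home on the clip's floor, roughly centred along the clip, then let go so that it stands upright in the clip by itself. Press firmly but never ram it, and leave the smaller cassette and the other things on the bench where they are.

Things in the scene. Friction and masses are not known exactly. Their poses are not given: they have to be found in the camera images.
- large_cassette_mid (a point): Centre of the large gel cassette, a loose white upright plate, 7 mm thick (its x axis), 100 mm wide (its y axis) and 90 mm tall (its z axis, up), about 90 g. The centre is 45 mm above its lower edge, which is rounded over (3.5 mm radius). It starts upright in a slot of the rack; its upper 60 mm stand free and can be pinched from above across the 7 mm thickness.
- large_cassette_foot (a point): Middle of the lower edge of the large cassette, same axes; 45 mm below its centre.
- small_cassette_mid (a point): Centre of the small gel cassette, the same but 75 mm wide and 70 mm tall; it stands in the other slot and stays there.
- rack: Grey plastic drip rack fixed to the bench, 150 mm (x) by 124 mm (y), 38 mm high; origin under its centre. Two upright slots along its y axis, centred at x = -38 and +38 mm, 8.5 mm wide, 30 mm deep (floor at z = 8 mm, rim at 38 mm), open at the top. Either cassette may be in either slot.
- stand: Imaging stand fixed to the bench: dark steel base 90 mm (x) by 130 mm (y), origin at the centre of its underside, z up. Two low guides along x carry an aluminium carriage with the clip, centred at y = 0 and clamped anywhere from x = -24 to +24 mm. Where it is clamped is NOT reported: it must be seen or felt. It holds still against 80 N.
- wall_level (a point): Point of the base (it does not follow the carriage) at x = y = 0, z = 53 mm of the stand: the height of the tops of the carriage's two outer walls. These are upright, rigid, 70 mm long in y, from z = 15 to 53 mm; their outer faces lie 16 mm either side of the clip's mid-plane and are good to feel against from outside.
- mouth_level (a point): Point of the base (not of the carriage) at x = y = 0, z = 57 mm: the height of the clip's mouth. Between the walls two sprung steel jaws, 64 mm long in y, lie either side of the mid-plane: the mouth is 10 mm wide and narrows to a 2 mm gap at z = 47 mm; below that the faces are parallel down to the floor. Pressing the cassette in parts them and takes roughly 8 to 15 N downward.
- floor_level (a point): Point of the base (not of the carriage) at x = y = 0, z = 27 mm: the height of the clip's rigid floor, where the cassette's lower edge stands once fully home, with its thickness along the stand's x and its width along the stand's y (either way round).
- jaw_near (a joint): How far the jaw on the stand's -x side is parted from rest, in m: 0 shut, at most 0.004; about 0.0025 with the cassette between the jaws. Each jaw presses with 2 N at rest and 1 N more for each mm.
- jaw_far (a joint): The same for the jaw on the stand's +x side.
- bench_timer: Bench timer, 50 x 75 x 62 mm, loose bystander; origin at the centre of its underside.
- petri_dish: Lidded petri dish, 54 mm across, 14 mm high, loose bystander; origin at the centre of its underside.
- beaker: Glass beaker, 54 mm across, 70 mm high, loose bystander; origin at the centre of its underside.
- film_box: Carton of sealing film, 78 x 137 x 60 mm, loose bystander; origin at the centre of its underside.
- large_cassette: The large cassette itself: its origin is the middle of its lower edge, the same point as large_cassette_foot.
Not all that is in view belongs to the job. Leave any turquoise look-alike of the stand alone.

How it is judged:
On the way:
1. the large cassette is lifted clear of the rack (height (world z) of large_cassette_foot above 0.045 m), for 0.1 s.
At the end, for the whole second after the job is handed in: The large cassette stands in the clip the right way up: lower edge within 2.5 mm of the clip's floor, within 15 mm of the clip's middle along its length, both jaws parted by it (more than 1 mm each), upright and in line with the clip within 0.09 rad (5 degrees), released and at rest (z of large_cassette_foot in the frame of stand between 0.024 and 0.0295 m and y of large_cassette_foot in the frame of stand between -0.015 and 0.015 m and value of joint each of jaw_near, jaw_far above 0.001 m and angle between the z axis of large_cassette_mid and the z axis of stand, either way round below 0.09 rad and angle between the y axis of large_cassette_mid and the y axis of stand, either way round below 0.09 rad and angle between large_cassette_foot's own z axis and vertical below 0.09 rad and linear speed of large_cassette below 0.01 m/s); the robot touches nothing.
It fails at once if the cassette is rammed into the stand with more than 50 N (contact force between large_cassette and stand above 50 N).
It fails at once if the small cassette is moved by more than 15 mm (distance of small_cassette_mid from where it was at the start of the episode above 0.015 m).
It fails at once if a bystander is moved by more than 20 mm (distance of any of bench_timer, petri_dish, beaker, film_box from where it was at the start of the episode above 0.02 m).
It also fails if it takes over 48 s, if anything falls off the work surface, if the arm or the gripper's body presses on something with over 40 N, if the wrist force passes 120 N, or if a joint passes its speed limit or range.

## Working session

There is one attempt and no reset: what is moved stays moved. The work goes in short steps, Python scripts to look and compute and a tool call to move; the robot and the scene stay as the last step left them, time stands still between calls to the robot, and variables do not carry over. Pictures are saved under pics/ and viewed, at most 10 in all, crops included, and the job is handed in when it is done.

Besides the shell and the picture viewer there is one more tool, called after "Emit:" as name(argument=value, ...), one argument or row to a line, values as JSON. jog_arm: Moves the arm, as the interface text tells. Its arguments: {"type":"object","properties":{"commands":{"type":"string"},"newtons":{"type":"number"}},"required":["commands"]}

```bash
mkdir -p pics
cat > h.py <<'E'
from station import *
import numpy as np, cv2
def grab(n):
    m=camera_model(n); p,d=snapshot(n); return m,p,d
def pts(m,d):
    K=np.array(m["K"]);v,u=np.mgrid[0:480,0:640]
    c=np.stack([(u-K[0,2])/K[0,0]*d,-(v-K[1,2])/K[1,1]*d,-d],-1)
    return c@np.array(m["rotation"]).T+np.array(m["origin"])
E
python3 - <<'E'
from h import *
o=get_obs();print(o)
for n in("scene","top"):
    m,p,d=grab(n);cv2.imwrite(f"pics/{n}0.png",p);np.savez(f"{n}0.npz",p=p,P=pts(m,d),d=d)
    print(n,m)
E
```

```text
{'clock': 0.0, 'qpos': array([-1.3226557 ,  0.70710126, -0.02763222,  1.48498461,  0.0220083 ,
        0.95089256, -0.07551666]), 'qvel': array([-0.00020472,  0.00045693, -0.00042311,  0.00044743, -0.00049444,
       -0.0002352 , -0.0008802 ]), 'tau': array([ 5.48477419e-04, -8.83212233e+01,  1.23461187e+00, -2.36158741e+01,
        1.68468815e-02,  6.78509168e-03,  8.99617839e-05]), 'eef_pos': array([0.16425682, 0.55077178, 0.23083171]), 'tool_rot': array([[-9.58289323e-01,  2.85799745e-01, -2.79461654e-04],
       [ 2.85799880e-01,  9.58288753e-01, -1.04645883e-03],
       [-3.12727068e-05, -1.08268043e-03, -9.99999413e-01]]), 'force': array([ 1.1010239 , -1.35959901,  0.60690592]), 'moment': array([ 0.03894859, -0.03357891, -0.00062879]), 'finger_force': 0.0, 'grip_width': 0.08549512954862942}
scene {'K': array([[590.25231365,   0.        , 315.44834594],
       [  0.        , 590.25231365, 248.01774955],
       [  0.        ,   0.        ,   1.        ]]), 'origin': array([-0.0896117 , -0.16449271,  1.10433095]), 'rotation': array([[ 0.17006804,  0.83607841, -0.52158389],
       [-0.98543044,  0.14325791, -0.09167343],
       [-0.00192516,  0.52957536,  0.84826071]])}
top {'K': array([[621.06789795,   0.        , 324.02702522],
       [  0.        , 621.06789795, 242.35897459],
       [  0.        ,   0.        ,   1.        ]]), 'origin': array([ 0.35265001, -0.04741954,  1.37229646]), 'rotation': array([[ 5.39800859e-04,  9.90775000e-01, -1.35516082e-01],
       [-9.99991054e-01, -3.37145697e-05, -4.22975322e-03],
       [-4.19530262e-03,  1.35517152e-01,  9.90766118e-01]])}
```

View pics/scene0.png

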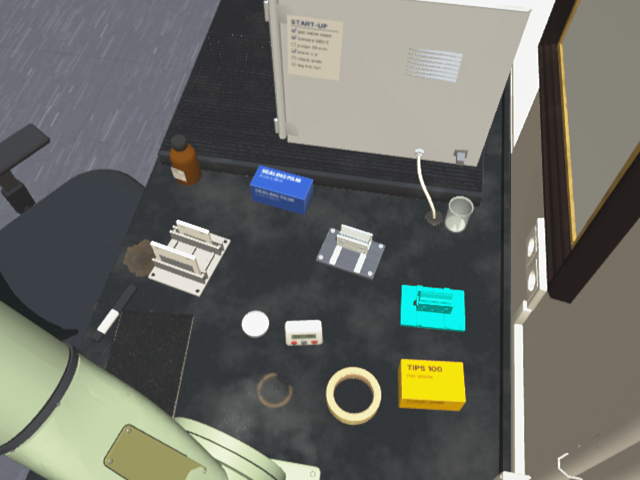

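View pics/top0.png

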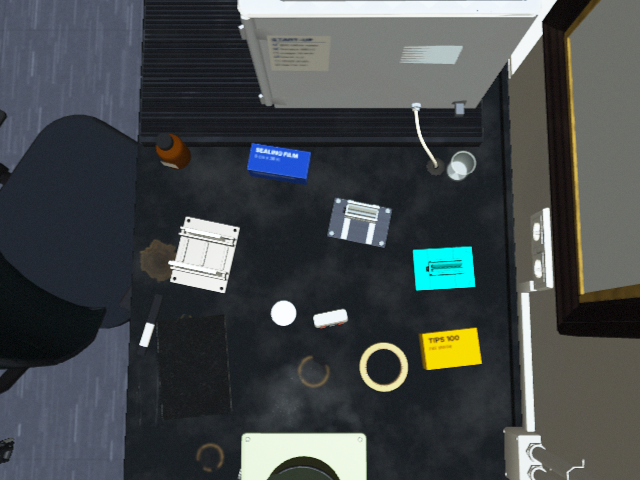

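Run:
```python
from h import *
s=np.load("scene0.npz");t=np.load("top0.npz")
a=cv2.resize(s["p"][205:305,140:240],None,fx=4,fy=4,interpolation=cv2.INTER_CUBIC)
b=cv2.resize(t["p"][190:255,320:400],(400,325),interpolation=cv2.INTER_CUBIC)
c=np.zeros((400,800,3),np.uint8);c[:400,:400]=a;c[:325,400:]=b
cv2.imwrite("pics/crop.png",c)
def rep(name,Q):
    r=cv2.minAreaRect((Q[:,:2]*1000).astype(np.float32)); print(name,len(Q),"ctr/size/ang",np.round(r[0],1),np.round(r[1],1),round(r[2],1),"zmax",Q[:,2].max().round(4),"zmed",np.median(Q[:,2]).round(4))
for n,z in(("scene",s),("top",t)):
    P=z["P"];print(n,"bench z",np.median(P[330:345,240:260,2]))
    if n=="scene": R=P[205:305,140:240].reshape(-1,3); S=P[215:285,310:392].reshape(-1,3)
    else: R=P[205:305,160:250].reshape(-1,3); S=P[190:255,320:400].reshape(-1,3)
    R=R[R[:,2]>.03]; S=S[S[:,2]>.006]
    rep("rack rim",R[abs(R[:,2]-.038)<.006])
    H=R[R[:,2]>.05]; 
    _,l,cc=cv2.kmeans(H[:,:1].astype(np.float32),2,None,(3,50,1e-5),5,0)
    for k in(0,1): 
        Q=H[l[:,0]==k]; rep("cass",Q); rep(" top",Q[Q[:,2]>Q[:,2].max()-.008])
    rep("stand base",S[S[:,2]<.02]); rep("walls",S[abs(S[:,2]-.053)<.008]);rep("all",S)
```

```text
scene bench z 0.0008538463084087899
rack rim 541 ctr/size/ang [513.1 218.7] [122.  97.] 78.5 zmax 0.044 zmed 0.0368
cass 44 ctr/size/ang [ -89.6 -164.5] [0. 0.] 0.0 zmax 1.1043 zmed 1.1043
 top 44 ctr/size/ang [ -89.6 -164.5] [0. 0.] 0.0 zmax 1.1043 zmed 1.1043
cass 901 ctr/size/ang [512.8 218.6] [100.1  86.9] 78.9 zmax 0.1023 zmed 0.0746
 top 154 ctr/size/ang [475.3 225.4] [98.2  9.5] 77.9 zmax 0.1023 zmed 0.0968
stand base 1637 ctr/size/ang [ 607.6 -127.8] [130.5 188.6] 79.4 zmax 0.02 zmed 0.0108
walls 428 ctr/size/ang [ 601.9 -127. ] [70.5 36.4] 80.1 zmax 0.0604 zmed 0.0518
all 2325 ctr/size/ang [ 305.  -109.2] [145.2 783.6] 87.5 zmax 1.1043 zmed 0.0122
top bench z 0.0015679731512868722
rack rim 447 ctr/size/ang [512.9 221.1] [121.2  95. ] 78.2 zmax 0.0439 zmed 0.039
cass 169 ctr/size/ang [549.7 213.5] [75.3  7.7] 78.3 zmax 0.0838 zmed 0.0782
 top 113 ctr/size/ang [549.7 213.6] [75.   7.7] 78.3 zmax 0.0838 zmed 0.0794
cass 273 ctr/size/ang [428.6 111.6] [351.6  23.3] 68.3 zmax 1.3723 zmed 0.0993
 top 43 ctr/size/ang [352.7 -47.4] [0. 0.] 0.0 zmax 1.3723 zmed 1.3723
stand base 1845 ctr/size/ang [ 585.7 -120.7] [144.5 176.2] 0.1 zmax 0.02 zmed 0.0124
walls 373 ctr/size/ang [ 602.1 -124.7] [69.5 33.4] 78.4 zmax 0.061 zmed 0.054
all 2454 ctr/size/ang [ 505.4 -120.8] [305.1 176.2] 0.1 zmax 1.3723 zmed 0.0137
```

View pics/crop.png

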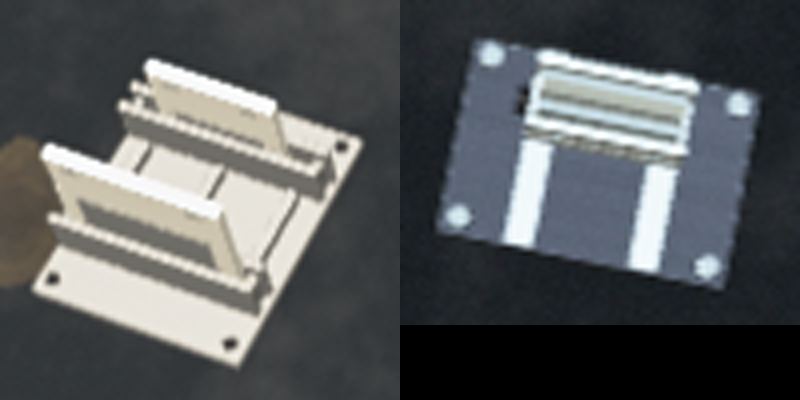

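The grey steel stand (top view pixel 360,222) is the target, because the one at (444,268) is turquoise and so the look-alike. The near plate in the rack (top view 185,265; about 98 mm wide, top at z≈0.098) is the large cassette. The far one (210,235) is 75 mm wide, so it is the small one, and the crop confirms this. The clip carriage is at about (602,-126) mm. I'll approach the large cassette now.

Emit:
jog_arm(
  commands="26 -27 0 0 0 -0.124 0; 26 -27 0 0 0 -0.124 0; 26 -27 0 0 0 -0.124 0; 26 -27 0 0 0 -0.124 0; 26 -27 0 0 0 -0.124 0",
)

```text
clock: 0.6
eef_pos: [0.2951, 0.4147, 0.2312]
tool_rot: [[-0.61, 0.792, -0.0], [0.792, 0.61, -0.0], [-0.0, -0.0, -1.0]]
force: [-0.3, 0.7, -0.1]
grip_width: 0.0425
finger_force: 0.0
```

Emit:
jog_arm(
  commands="26 -27 0 0 0 -0.124 0; 26 -27 0 0 0 -0.124 0; 26 -27 0 0 0 -0.124 0; 26 -27 0 0 0 -0.124 0; 26 -27 0 0 0 -0.124 0",
)

```text
clock: 1.1
eef_pos: [0.4251, 0.2798, 0.2312]
tool_rot: [[-0.036, 0.999, -0.0], [0.999, 0.036, -0.0], [-0.0, -0.0, -1.0]]
force: [0.3, 0.8, -0.0]
grip_width: 0.0424
finger_force: 0.0
```

Emit:
jog_arm(
  commands="26 -27 0 0 0 -0.124 0; 26 -27 0 0 0 -0.124 0; 0 0 0 0 0 0 0;0 0 0 0 0 0 0",
)

```text
clock: 1.5
eef_pos: [0.4764, 0.2266, 0.2309]
tool_rot: [[0.206, 0.979, -0.001], [0.979, -0.206, -0.0], [-0.0, -0.001, -1.0]]
force: [-1.0, 0.8, -0.0]
grip_width: 0.0428
finger_force: 0.0
```

```bash
grep -o "grip_point_offset.*" station* 2>/dev/null|head
python3 - <<'E'
from h import *
import station; print([ (k,v) for k,v in vars(station).items() if 'grip' in k.lower()])
o=get_obs();print(o["clock"],o["eef_pos"],o["tool_rot"].round(4),o["qpos"].round(2),o["grip_width"],o["force"],o.get("grip_point_offset"))
m,p,d=grab("wrist");cv2.imwrite("pics/w1.png",p);np.savez("w1.npz",p=p,P=pts(m,d))
P=pts(m,d);ok=d>0
# rack frame split: large cassette top ridge
q=P[ok];q=q[(q[:,2]>.09)&(q[:,2]<.105)&(abs(q[:,0]-.475)<.04)&(abs(q[:,1]-.225)<.08)]
print(len(q)); 
if len(q)>20: print(cv2.minAreaRect((q[:,:2]*1000).astype(np.float32)),q[:,2].max())
E
```

```text
[('grip_point_offset', 0.0187)]
1.5 [0.47636576 0.22659604 0.23093853] [[ 2.062e-01  9.785e-01 -7.000e-04]
 [ 9.785e-01 -2.062e-01 -3.000e-04]
 [-4.000e-04 -7.000e-04 -1.000e+00]] [-0.69  0.66  0.35  1.66 -0.28  0.86 -0.44] 0.042802153353898274 [-0.98294409  0.75412773 -0.0069685 ] None
1377
((477.35546875, 228.0915985107422), (100.29700469970703, 7.004601955413818), 78.3167953491211) 0.09873423250339136
```

View pics/w1.png

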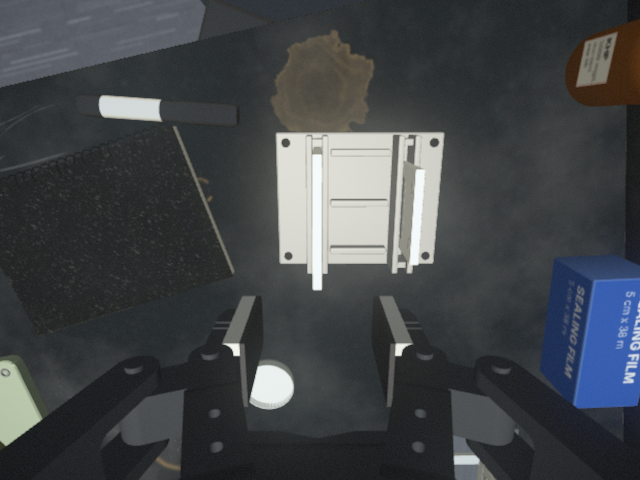

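The wrist view shows the large cassette's top edge as a white strip at about (317,220), midway between the fingers (240 and 395). I'll go down and grip.

Emit:
jog_arm(
  commands="1 1.5 -45 0 0 0.004 0; 0 0 -45 0 0 0 0; 0 0 -40 0 0 0 0; 0 0 -25 0 0 0 0; 0 0 -13 0 0 0 0",
)

```text
clock: 2.05
eef_pos: [0.476, 0.2291, 0.0614]
tool_rot: [[0.2, 0.98, -0.003], [0.98, -0.2, -0.001], [-0.001, -0.002, -1.0]]
force: [0.4, 0.3, 0.6]
grip_width: 0.0426
finger_force: 0.0
```

Emit:
jog_arm(
  commands="0 0 0 0 0 0 -0.6; 0 0 0 0 0 0 -1; 0 0 0 0 0 0 -1; 0 0 0 0 0 0 -1; 0 0 0 0 0 0 -1",
  newtons=70,
)

```text
clock: 2.55
eef_pos: [0.4776, 0.229, 0.0646]
tool_rot: [[0.201, 0.98, 0.001], [0.98, -0.201, 0.001], [0.001, 0.001, -1.0]]
force: [-2.4, 0.2, 8.5]
grip_width: 0.0062
finger_force: 69.4
```

Emit:
jog_arm(
  commands="0 0 10 0 0 0 -1; 0 0 25 0 0 0 -1; 0 0 30 0 0 0 -1; 0 0 30 0 0 0 -1; 0 0 15 0 0 0 -1",
)

```text
clock: 3.05
eef_pos: [0.4779, 0.2287, 0.1767]
tool_rot: [[0.202, 0.979, 0.003], [0.979, -0.202, 0.002], [0.002, 0.003, -1.0]]
force: [-0.8, -0.5, -1.1]
grip_width: 0.0059
finger_force: 68.3
```

Emit:
jog_arm(
  commands="12 -36 0 0 0 0 -1; 12 -36 0 0 0 0 -1; 12 -36 0 0 0 0 -1; 12 -36 0 0 0 0 -1; 12 -36 0 0 0 0 -1",
)

```text
clock: 3.55
eef_pos: [0.5377, 0.0469, 0.1746]
tool_rot: [[0.202, 0.979, 0.001], [0.979, -0.202, 0.0], [0.0, 0.001, -1.0]]
force: [1.2, -0.1, -0.3]
grip_width: 0.0058
finger_force: 68.3
```

```bash
cat > look.py <<'E'
from h import *
import sys
def rep(name,Q):
    if len(Q)<10: print(name,len(Q));return
    r=cv2.minAreaRect((Q[:,:2]*1000).astype(np.float32)); print(name,len(Q),np.round(r[0],1),np.round(r[1],1),round(r[2],2),"z",Q[:,2].min().round(4),Q[:,2].max().round(4))
o=get_obs();print(o["clock"],o["eef_pos"].round(4),o["force"].round(1))
for n in("wrist","top"):
    m,p,d=grab(n);P=pts(m,d);q=P[d>0]
    cv2.imwrite(f"pics/{n}_{sys.argv[1]}.png",p)
    w=q[(abs(q[:,0]-.602)<.07)&(abs(q[:,1]+.126)<.08)]
    rep(n+" walltop",w[abs(w[:,2]-.053)<.004]); rep(n+" mouth",w[abs(w[:,2]-.057)<.002]);rep(n+" base",w[(w[:,2]>.006)&(w[:,2]<.02)])
    e=o["eef_pos"];c=q[(np.hypot(*(q[:,:2]-e[:2]).T)<.08)&(abs(q[:,2]-e[2]-.033)<.006)]; rep(n+" casstop",c)
E
python3 look.py a
```

```text
3.55 [0.5377 0.0469 0.1746] [ 1.2 -0.1 -0.3]
wrist walltop 187 [ 612.9 -127.8] [ 9.8 22.6] 32.15 z 0.0492 0.0566
wrist mouth 22 [ 611.9 -121.7] [10.5  3.5] 86.31 z 0.055 0.0566
wrist base 3298 [598.3 -77.6] [40.1 84.3] 77.84 z 0.006 0.0195
wrist casstop 6798 [538.7  56.5] [38.  74.5] 10.13 z 0.2016 0.2136
top walltop 226 [ 602.1 -124.6] [69.2 33. ] 78.77 z 0.049 0.057
top mouth 122 [ 601.8 -123.4] [66.  32.1] 80.34 z 0.055 0.059
top base 1812 [ 600.9 -126. ] [156.9 136.4] 89.12 z 0.006 0.02
top casstop 28 [528.1  -2.6] [11.7  7.4] 86.77 z 0.2024 0.2128
```

View pics/wrist_a.png

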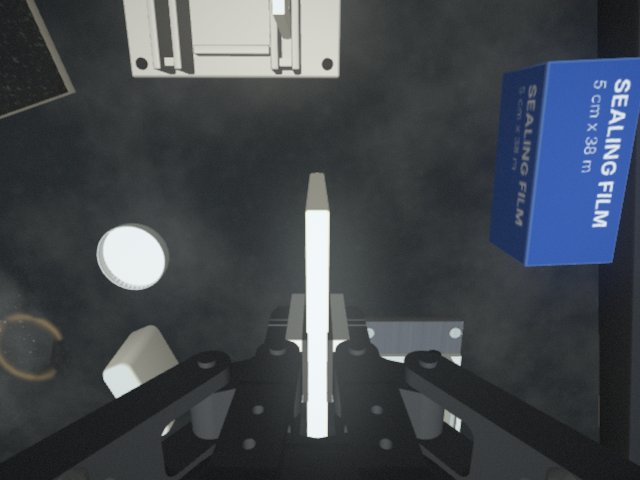

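The wrist view shows the cassette held straight, with its top edge along column 317, and the stand partly visible at lower right (410,340). I'll move over the clip.

Emit:
jog_arm(
  commands="13 -34 0 0 0 0 -1; 13 -34 0 0 0 0 -1; 13 -34 0 0 0 0 -1; 13 -34 0 0 0 0 -1; 14 -34 0 0 0 0 -1",
)

```text
clock: 4.15
eef_pos: [0.6036, -0.1226, 0.1746]
tool_rot: [[0.201, 0.98, 0.001], [0.98, -0.201, -0.0], [-0.0, 0.001, -1.0]]
force: [0.8, 1.8, -0.7]
grip_width: 0.0059
finger_force: 68.3
```

Emit:
jog_arm(
  commands="0 0 0 0 0 0 -1; 0 0 0 0 0 0 -1",
)

```text
clock: 4.35
eef_pos: [0.6032, -0.1217, 0.174]
tool_rot: [[0.202, 0.979, 0.0], [0.979, -0.202, -0.0], [-0.0, 0.0, -1.0]]
force: [-0.5, 0.3, -0.9]
grip_width: 0.006
finger_force: 68.4
```

```bash
python3 look.py b
```

```text
4.35 [ 0.6032 -0.1217  0.174 ] [-0.5  0.3 -0.9]
wrist walltop 1392 [ 604.5 -125.5] [69.6 32. ] 78.49 z 0.049 0.0568
wrist mouth 57 [ 611.9 -126.2] [61.5  2.6] 78.76 z 0.055 0.0568
wrist base 12866 [ 586.5 -121.7] [129.3  90.2] 78.5 z 0.0062 0.0198
wrist casstop 6779 [ 604.7 -112.3] [36.2 75.2] 9.23 z 0.201 0.213
top walltop 0
top mouth 0
top base 5
top casstop 0
```

View pics/wrist_b.png

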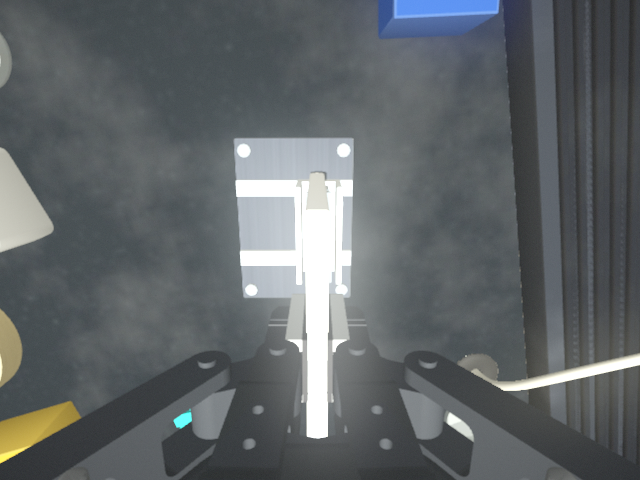

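The wrist view shows the clip walls at columns 298 and 340, either side of the held cassette at 317. The measured clip centre is (604.5,-125.5) at 78.5°, so I'll shift by (1.3,-3.8) mm and lower.

Emit:
jog_arm(
  commands="1.3 -3.8 -10 0 0 0.002 -1; 0 0 -20 0 0 0 -1; 0 0 -15 0 0 0 -1; 0 0 -8 0 0 0 -1; 0 0 0 0 0 0 -1",
)

```text
clock: 4.95
eef_pos: [0.6042, -0.1249, 0.1193]
tool_rot: [[0.199, 0.98, -0.002], [0.98, -0.199, 0.0], [-0.0, -0.002, -1.0]]
force: [-0.1, -1.0, -0.4]
grip_width: 0.0059
finger_force: 68.5
```

Emit:
jog_arm(
  commands="0 0 -2 0 0 0 -1; 0 0 -2 0 0 0 -1; 0 0 -2 0 0 0 -1; 0 0 -2 0 0 0 -1; 0 0 -2 0 0 0 -1",
)

```text
clock: 5.45
eef_pos: [0.6047, -0.1253, 0.1102]
tool_rot: [[0.2, 0.98, 0.0], [0.98, -0.2, -0.0], [0.0, 0.0, -1.0]]
force: [-0.7, 0.6, -0.6]
grip_width: 0.0061
finger_force: 68.5
```

Emit:
jog_arm(
  commands="0 0 -2 0 0 0 -1; 0 0 -2 0 0 0 -1; 0 0 -2 0 0 0 -1; 0 0 -2 0 0 0 -1; 0 0 0 0 0 0 -1",
)

```text
clock: 5.95
eef_pos: [0.6048, -0.1254, 0.1024]
tool_rot: [[0.2, 0.98, 0.0], [0.98, -0.2, -0.0], [-0.0, 0.0, -1.0]]
force: [-1.8, 0.4, 3.6]
grip_width: 0.006
finger_force: 69.4
```

Emit:
jog_arm(
  commands="0 0 -2 0 0 0 -1; 0 0 -2 0 0 0 -1; 0 0 -2 0 0 0 -1; 0 0 -2 0 0 0 -1; 0 0 0 0 0 0 -1",
)

```text
clock: 6.45
eef_pos: [0.6045, -0.1253, 0.0941]
tool_rot: [[0.2, 0.98, -0.0], [0.98, -0.2, 0.0], [-0.0, -0.0, -1.0]]
force: [-1.1, 0.1, -1.4]
grip_width: 0.0061
finger_force: 68.5
```

Run:
```python
from h import *
o=get_obs();e=o["eef_pos"];print(o["force"])
m,p,d=grab("wrist");P=pts(m,d)
R=o["tool_rot"];q=P[d>0];L=(q-e)@R  # tool frame: x width, y thickness
s=q[(abs(L[:,1])<.007)&(L[:,0]>.016)&(L[:,0]<.06)&(q[:,2]>.06)]
l=(s-e)@R
print(len(s),"top above TCP",np.percentile(s[:,2],[90,98])-e[2],"xmax",l[:,0].max())
t=l[s[:,2]>np.percentile(s[:,2],90)-.003]
print("top edge thickness range",np.percentile(t[:,1],[2,50,98]), "tilt fit",np.polyfit(l[:,0][s[:,2]>np.percentile(s[:,2],60)],s[:,2][s[:,2]>np.percentile(s[:,2],60)],1))
cv2.imwrite("pics/w3.png",p)
m,p,d=grab("scene");cv2.imwrite("pics/s3.png",cv2.resize(p[180:290,280:420],(763,600),interpolation=cv2.INTER_CUBIC))
```

```text
[-1.09898264  0.0684799  -1.35507026]
3897 top above TCP [0.07570328 0.08716338] xmax 0.04938517568631727
top edge thickness range [-0.0069671  -0.00633329  0.00693358] tilt fit [-1.58572509  0.18777793]
```

View pics/w3.png

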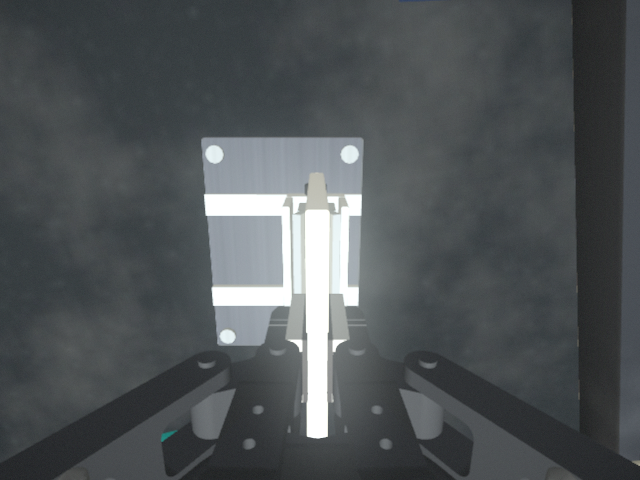

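The cassette appears between the jaws, with the walls at columns 287 and 346 and the cassette at 317. Its appearance in the hand is unchanged, so it hasn't slipped. I'll press on gently.

Emit:
jog_arm(
  commands="0 0 -1.5 0 0 0 -1; 0 0 -1.5 0 0 0 -1; 0 0 -1.5 0 0 0 -1",
)

```text
clock: 6.85
eef_pos: [0.6047, -0.1253, 0.0898]
tool_rot: [[0.2, 0.98, 0.0], [0.98, -0.2, -0.0], [0.0, 0.0, -1.0]]
force: [-2.0, -0.1, 3.9]
grip_width: 0.0062
finger_force: 69.3
```

Emit:
jog_arm(
  commands="0 0 -1 0 0 0 -1; 0 0 -1 0 0 0 -1; 0 0 -1 0 0 0 -1",
)

```text
clock: 7.15
eef_pos: [0.6047, -0.1253, 0.0868]
tool_rot: [[0.2, 0.98, 0.0], [0.98, -0.2, 0.0], [0.0, 0.0, -1.0]]
force: [-0.9, 0.2, 5.1]
grip_width: 0.0063
finger_force: 69.5
```

Emit:
jog_arm(
  commands="0 0 -1 0 0 0 -1; 0 0 -1 0 0 0 -1; 0 0 -1 0 0 0 -1",
)

```text
clock: 7.45
eef_pos: [0.6046, -0.1253, 0.0837]
tool_rot: [[0.2, 0.98, 0.0], [0.98, -0.2, -0.0], [-0.0, 0.0, -1.0]]
force: [-2.0, 0.8, 5.9]
grip_width: 0.0057
finger_force: 69.5
```

Emit:
jog_arm(
  commands="0 0 -0.5 0 0 0 -1; 0 0 -0.5 0 0 0 -1",
)

```text
clock: 7.65
eef_pos: [0.6048, -0.1254, 0.0836]
tool_rot: [[0.2, 0.98, 0.001], [0.98, -0.2, -0.0], [0.0, 0.001, -1.0]]
force: [-6.0, 1.6, 25.9]
grip_width: 0.0063
finger_force: 72.5
```

The floor is felt at TCP z 0.0836, as predicted, at 26 N. I'll relieve the press, release and withdraw.

Emit:
jog_arm(
  commands="0 0 0.5 0 0 0 -1; 0 0 0 0 0 0 -0.6; 0 0 0 0 0 0 -0.2; 0 0 0 0 0 0 0; 0 0 0 0 0 0 0",
)

```text
clock: 8.15
eef_pos: [0.6046, -0.1253, 0.0831]
tool_rot: [[0.2, 0.98, -0.0], [0.98, -0.2, 0.0], [-0.0, -0.0, -1.0]]
force: [-1.0, 0.4, -0.9]
grip_width: 0.0427
finger_force: 0.0
```

Emit:
jog_arm(
  commands="0 0 10 0 0 0 0; 0 0 30 0 0 0 0; 0 0 40 0 0 0 0; 0 0 40 0 0 0 0; 0 0 0 0 0 0 0",
)

```text
clock: 8.65
eef_pos: [0.6063, -0.1259, 0.2089]
tool_rot: [[0.2, 0.98, 0.007], [0.98, -0.2, -0.002], [-0.0, 0.008, -1.0]]
force: [0.3, -1.1, -0.8]
grip_width: 0.0428
finger_force: 0.0
```

Run:
```python
from h import *
o=get_obs();print(o["clock"],o["eef_pos"],o["grip_width"])
m,p,d=grab("wrist");P=pts(m,d);q=P[d>0]
t=q[(abs(q[:,0]-.6045)<.04)&(abs(q[:,1]+.1255)<.07)&(q[:,2]>.11)&(q[:,2]<.125)]
print(len(t),cv2.minAreaRect((t[:,:2]*1000).astype(np.float32)),np.median(t[:,2]))
w=q[(abs(q[:,0]-.6045)<.04)&(abs(q[:,1]+.1255)<.07)&(abs(q[:,2]-.053)<.004)]
print(cv2.minAreaRect((w[:,:2]*1000).astype(np.float32)),np.median(w[:,2]))
cv2.imwrite("pics/w4.png",p)
```

```text
8.65 [ 0.60626915 -0.12594493  0.20891993] 0.04279199017282638
1759 ((604.235595703125, -125.84297180175781), (99.55155181884766, 6.692576885223389), 78.4857177734375) 0.1154463069026303
((605.9796752929688, -118.40868377685547), (84.25883483886719, 32.00001907348633), 78.44094848632812) 0.05237675000108705
```

View pics/w4.png

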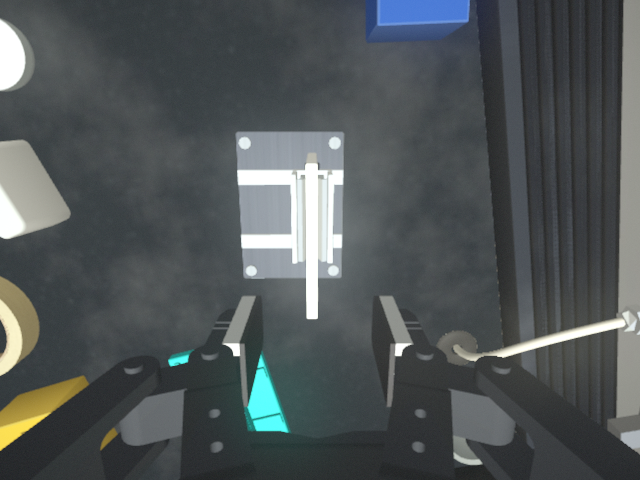

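The view shows the cassette standing alone in the clip, with its top edge at column 312 between the walls. Its top is at z≈0.116 against 0.117 expected, and it is centred and in line with the clip. I'll hand it in.

```bash
python3 -c "
from station import *
print(finish_job())"
```

```text
the job is handed in; nothing more can be done
None
```

The large cassette is standing by itself, centred and fully home in the grey stand's clip; it touched the floor at about 26 N, and I handed the job in at about 9 s without seeing a verdict.

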